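Show the cleaned trackball to the inspection microscope

TASK

The freshly cleaned red trackball lies loose in its steel dish, which hangs by its bail on the drip-stand hook. Lift the dish by its blue grip up and off the hook, carry it to the bench microscope and turn it a quarter turn, so that the lens looks squarely in between the two bail wires at the ball, with the ball at the lens's focus point; keep the dish level and the ball lying in its middle all the way, and do not touch the ball, bump the microscope or disturb the other things on the bench. Finish while holding the dish there, still and level: do not put it down or let go.

Things in the scene. Friction and masses are not known exactly. Their poses are not given: they have to be found in the camera images.
- dish_grip (a point): Centre of the blue grip on top of the dish's bail, an upright block 16 mm (x) by 26 mm (y) by 36 mm high; pinch it from above across its 16 mm. Axes are the dish's: z up, y along the bail, x the open way through it. Below this point: the bail's peak, which lies in the hook, 38 mm; the ball's centre 120 mm; the dish's underside 143 mm. Held by the grip, the dish hangs level.
- dish_middle (a point): Point on the dish's axis 23 mm above its underside, where the ball's centre is when the ball lies in the middle; axes as dish_grip. The steel dish is 105 mm across and 17 mm deep, about 160 g; the two bail wires, 5 mm thick, rise from its rim at y = +52 and -52 mm.
- ball_center (a point): Centre of the loose glossy red trackball, 38 mm across, about 45 g, lying in the hollow of the dish; it stands 25 mm above the dish's rim. The orientation has no meaning.
- hook_seat (a point): Top of the hook's lowest part, 193 mm above the bench; the bail's peak lies here. Axes are the stand's, z up: the upturned tip ends at x = -17 mm, 13 mm above this point; the arm runs back along +x. To unhook: raise the dish straight up 20 to 40 mm (above 50 mm the ball would meet the hook), then move it 75 mm or more along -x until it is clear of the stand.
- drip_stand: Fixed steel stand with a white drip tray, base 200 x 130 mm; its origin is on the bench under the hook's seat, same axes. The hook is of 7 mm wire; its arm, 10 mm above the seat, runs to a post at x = 105 mm whose top is 202 mm above the bench.
- scope_focus (a point): Focus point of the microscope, on the lens axis 90 mm in front of the lens's front face, 135 to 165 mm above the bench: here the ball's centre (dish_middle) belongs at the end. Axes are the microscope's: y is the way the lens looks, away from its tube, z up. The dish's rim then stands 38 mm off the lens.
- scope_lens (a point): Centre of the front face of the microscope's lens (white ring light around a dark lens, 44 mm across). The white tube, 38 mm thick and 150 mm long, lies level behind it along -y, and a post 18 mm thick, 224 mm high, stands 55 mm to its +x side, 90 mm behind the lens face.
- scope: Fixed grey base and steel post of the horizontal microscope; base 150 x 170 x 14 mm; origin on the bench under the tube, 90 mm behind the lens face. Axes as scope_focus.
- scope_head (a joint): Height of the microscope's head on its post in m, 0 = lens axis 135 mm above the bench, 0.03 = 165 mm. Stiff; leave it as found.
- housing_centre (a point): Bystander: grey trackball housing without its ball, 117 x 72 x 31 mm; point 13 mm above its underside.
- driver_grip (a point): Bystander: handle of a small screwdriver with orange handle, 150 mm long, lying.
- brush_grip (a point): Bystander: handle of a small cleaning brush with wooden handle, 160 mm long, lying.
- tape_centre (a point): Bystander: roll of yellow tape lying flat, 68 mm across, 18 mm high; its centre.
- solvent_centre (a point): Bystander: white bottle with a red cap, 56 mm across, 130 mm high; point half-way up.
- cup_centre (a point): Bystander: white ceramic cup, 64 mm across, 55 mm high; point half-way up.
Things that resemble listed ones, but are neither listed nor needed, are in the scene too. What is shaped like the part that bears dish_grip but green or purple is not meant.

How it is judged (in metres and radians):
On the way, in this order (a step that is already met when the one before it is completed fails the run):
1. the dish, held in the fingers, is up and off the hook (contact force between the fingers and dish above 1.5 N and contact force between dish and drip_stand below 0.1 N and horizontal distance between dish_grip and hook_seat above 0.06 m and height (world z) of dish above 0.07 m), for 0.2 s.
2. the dish is turned and held before the lens with the ball in its middle (contact force between the fingers and dish above 1.5 N and contact force between dish and drip_stand below 0.1 N and x of dish_middle in the frame of scope_focus between -0.015 and 0.015 m and y of dish_middle in the frame of scope_focus between -0.018 and 0.018 m and z of dish_middle in the frame of scope_focus between -0.015 and 0.015 m and distance between ball_center and dish_middle below 0.012 m and angle between the x axis of dish and the y axis of scope, either way round below 0.2 rad and angle between dish's own z axis and vertical below 0.1 rad), for 0.3 s.
At the end, for the whole second after the job is handed in: Dish held in the fingers alone, still, level within 0.1 rad, its middle within 15 mm sideways and in height and 18 mm along the lens axis of the focus point, the way through its bail within 0.2 rad of the lens axis (either way round), the ball within 12 mm of the dish's middle (all of step 2 and horizontal distance between dish_grip and hook_seat above 0.06 m and contact force between dish and scope below 0.1 N and linear speed of dish below 0.02 m/s and angular speed of dish below 0.5 rad/s and height (world z) of dish above 0.07 m); the arm keeps its last pose, push and grip.
It fails at once if the dish is tipped by more than 0.2 rad (angle between dish's own z axis and vertical above 0.2 rad).
It fails at once if the ball leaves the middle of the dish by more than 20 mm (distance between ball_center and dish_middle above 0.02 m).
It fails at once if the robot touches the ball (contact force between any of the arm, the fingers and ball above 0.5 N).
It fails at once if the microscope is bumped (contact force between scope and anything else above 3 N).
It fails at once if another thing on the bench is moved by more than 20 mm (distance of any of housing_centre, driver_grip, brush_grip, tape_centre, solvent_centre, cup_centre from where it was at the start of the episode above 0.02 m).
It also fails if it takes over 54 s, if anything falls off the work surface, if the arm or the gripper's body presses on something with over 40 N, if the wrist force passes 120 N, or if a joint passes its speed limit or range.

ROBOT

A 6-joint arm with a two-finger parallel gripper is mounted at the origin on the work surface. World frame = base frame: x ahead of the robot, y to its left, z up, the work surface at z = 0. Lengths are in mm, angles in rad, forces in N, time in s.
With the tool pointing down it reaches from about 300 to 750 mm from the base axis. Payload 8.5 kg.
Tool frame: the origin (TCP) lies between the finger pads; the fingertips stand arm.tcp_to_tips ahead of it and the grasp point (between the pads) is the TCP (arm.tcp_to_tips is the distance from the TCP to the fingertips, in mm); z points along the fingers, y is the direction in which the jaws open and shut (so a half turn about z gives the same grasp; the last joint's range is limited). The gripper opens to 85 mm and grips with 20 to 120 N. Pads are 22 mm wide; open, the fingers measure 114 mm over their backs; the gripper's body (76 mm by 85 mm) begins 54 mm behind the grasp point. The pads swing forward as they close: fully open they stand 13 mm farther back than shut.
Start: joints at [0.957, 0.381, 1.297, -0, 1.464, -0.215], TCP at [213.562, 506.825, 250.322] pointing down, gripper open.
Joint ranges: [-3.11, 3.11], [-0.89, 2.33], [0.22, 2.48], [-1.42, 4.56], [0.17, 2.85], [-2.88, 2.88]. Speed limits (rad/s): [2.39, 2.39, 3.14, 3.14, 3.14, 3.14].

INTERFACE

Orientations are given as a rotation vector (axis times angle).
In Python, from workcell import arm, imaging gives the robot as it stands. The module is installed in compiled form; this text tells all that it offers.
- The arm moves only by the tool arm_command, never from a script. Its argument "increments" is a list of rows, each an object with "rotation": the turn, a rotation vector about the tool's x, y, z in rad, a list of three; "translation": the shift along the tool's x, y, z in mm, a list of three; "jaw": the finger opening in mm, from 0 to 85.4. A call has 1 to 10 rows; each row is the pose to reach, as a shift and turn from the pose measured when the call began, along the tool's axes at that moment; what a row does not reach only later rows make up. A row lasts 1/8 s, in which the tool goes at most 62.5 mm and 10.7 degrees, less where a joint would pass 70% of its speed; a pose out of reach is approached as far as the arm can. A call with a gripper value outside its range is refused whole. The fingers move at their own pace and stop on an object; "grip_force" is the grip in N (left out, the last holds). Time passes only in rows, so rows that repeat a pose let the fingers close. It gives the time, the measured TCP pose, the force and the opening at its end, in the units of the state.
- arm.read_state(): the state, without advancing time (a new reading comes with each control period).
- imaging.camera(name): name is "scene" or "top"; returns a dict with "image" (480x640x3 uint8, red, green, blue), "depth" (480x640 float32, mm along the optical axis (not along the pixel's ray), 0 where there is no reading), "intrinsics" (3x3 intrinsics, pixels), "rvec" (rotation vector, rad) and "tvec" (3), from world to camera coordinates, as OpenCV has them. Camera axes: x right, y down, z forward; pixel columns grow to the right and rows downward; lengths in mm; the calibration is good to about 2 mm. A picture is of the moment at which its call begins.
- arm.job_done(): hands the job in, once; it reports no verdict.
The state is a dict: "clock": time; "joint_pos": joint angles; "joint_vel": joint speeds; "joint_torque": joint torques, N m; "tool_pos": TCP position; "orientation": TCP orientation; "force": force on the tool from outside, world axes, zero at the start; "ft_torque": the same for the moment, N m; "finger_gap": finger opening in mm.
Only numpy, scipy, OpenCV 4.12 (cv2) and the standard library are available. Lean on these libraries where they do the work, as an engineer would, in place of code of your own. Each camera call takes 0.05 s, during which the arm holds its last target.

## Working session

There is one attempt and no reset: what is moved stays moved. The work goes in short steps, Python scripts to look and compute and a tool call to move; the robot and the scene stay as the last step left them, time stands still between calls to the robot, and variables do not carry over. Pictures are saved under pics/ and viewed, and the job is handed in when it is done.

Besides the shell and the picture viewer there is one more tool, called after "Call:" in YAML: its name, and indented under it one key for each argument. arm_command: Moves the arm, as the interface text tells. Its arguments: {"type":"object","properties":{"increments":{"type":"array"},"grip_force":{"type":"number"}},"required":["increments"]}

```bash
mkdir -p pics; cat > h.py <<'E'
import numpy as np, cv2
from scipy.spatial.transform import Rotation as R
from workcell import arm, imaging
def snap(n,tag):
    c=imaging.camera(n); np.savez(f'{tag}.npz',**c); cv2.imwrite(f'pics/{tag}.png',c['image'][:,:,::-1]); return c
def world(c,u,v,d=None):
    K=np.array(c['intrinsics']);d=c['depth'][int(v),int(u)] if d is None else d
    p=np.array([(u-K[0,2])/K[0,0]*d,(v-K[1,2])/K[1,1]*d,d])
    return R.from_rotvec(np.ravel(c['rvec'])).inv().apply(p-np.ravel(c['tvec']))
def cloud(c):
    K=np.array(c['intrinsics']);d=c['depth'];v,u=np.mgrid[:480,:640]
    p=np.stack([(u-K[0,2])/K[0,0]*d,(v-K[1,2])/K[1,1]*d,d],-1)
    w=R.from_rotvec(np.ravel(c['rvec'])).inv().apply((p-np.ravel(c['tvec'])).reshape(-1,3)).reshape(480,640,3)
    w[d<=0]=np.nan
    return w
def crop(c,u0,v0,u1,v1,k,name):
    cv2.imwrite('pics/'+name+'.png',cv2.resize(c['image'][v0:v1,u0:u1,::-1],None,fx=k,fy=k,interpolation=cv2.INTER_CUBIC))
def load(t): return dict(np.load(t+'.npz'))
E
python3 - <<'E'
from h import *
for n in('scene','top'):
    c=snap(n,n+'0');print(n,c['intrinsics'],c['rvec'],c['tvec'])
s=arm.read_state();print(s, R.from_rotvec(s['orientation']).as_matrix(), arm.tcp_to_tips)
E
```

```text
scene [[454.58959228   0.         323.18566867]
 [  0.         454.58959228 247.22184018]
 [  0.           0.           1.        ]] [ 2.05793165  1.32026362 -0.53765888] [-160.68060063 -182.97553026 1394.78030509]
top [[527.04841958   0.         312.26712071]
 [  0.         527.04841958 239.34841468]
 [  0.           0.           1.        ]] [ 2.12443821 -2.14353597  0.15620835] [   2.64537753  453.04081117 1227.78202812]
{'clock': 0.1, 'joint_pos': array([ 9.56732642e-01,  3.81145738e-01,  1.29813448e+00, -2.45520023e-05,
        1.46358551e+00, -2.15284377e-01]), 'joint_vel': array([ 0.00014996, -0.00095971, -0.00165986, -0.00016482, -0.00079016,
       -0.00063689]), 'joint_torque': array([ 4.77841299e-03, -4.49213147e+01, -2.31656563e+01, -1.10895785e-04,
        3.67005690e-03,  1.65073527e-05]), 'tool_pos': array([213.42954749, 506.65788586, 249.78133525]), 'orientation': array([-6.22157414e-01, -3.07886977e+00,  1.84541294e-03]), 'force': array([ 0.32432053, -0.08424924, -0.52056635]), 'ft_torque': array([-0.02782755, -0.03861419,  0.05239663]), 'finger_gap': 85.14560071451795} [[-9.21536605e-01  3.88290840e-01 -7.13583733e-04]
 [ 3.88291416e-01  9.21536035e-01 -1.05456327e-03]
 [ 2.48115867e-04 -1.24889709e-03 -9.99999189e-01]] 19.0
```

View pics/scene0.png

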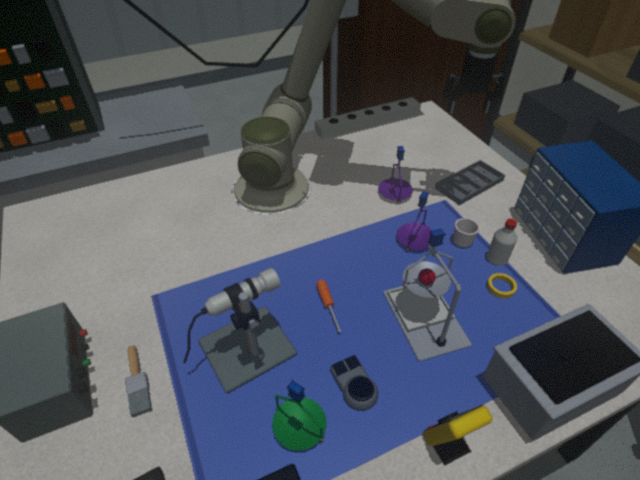

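View pics/top0.png

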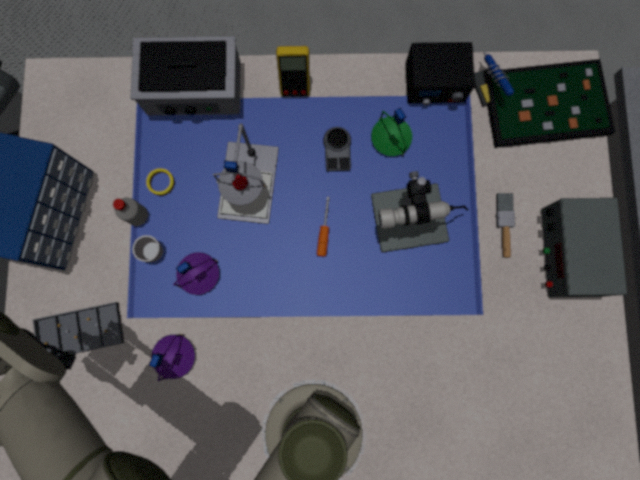

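```bash
python3 - <<'E'
from h import *
a=load('scene0');b=load('top0')
crop(a,370,190,490,370,3,'sd');crop(b,200,110,300,230,5,'td')
crop(a,180,250,310,390,4,'ss');crop(b,360,160,480,260,5,'ts')
E
```

```text
(no output)
```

View pics/sd.png

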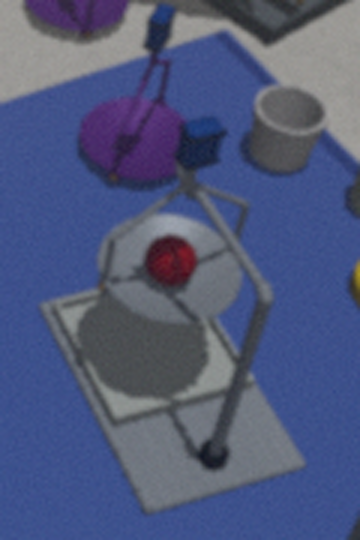

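View pics/td.png

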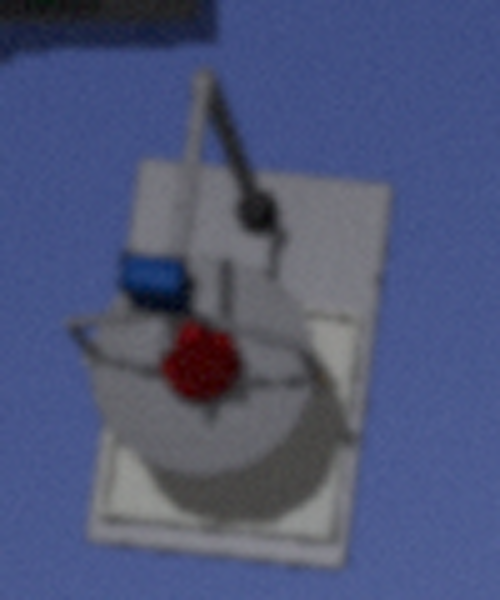

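View pics/ss.png

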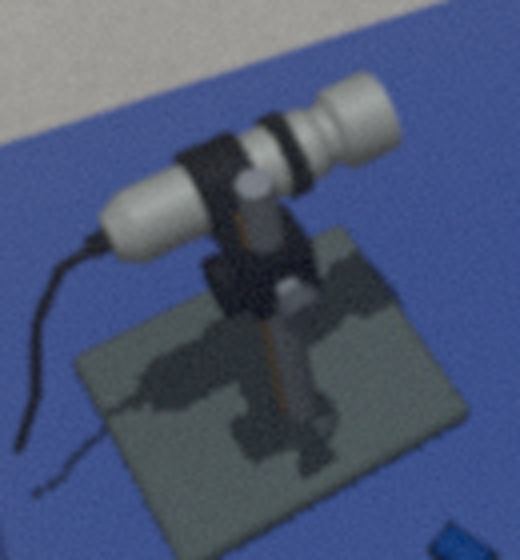

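View pics/ts.png

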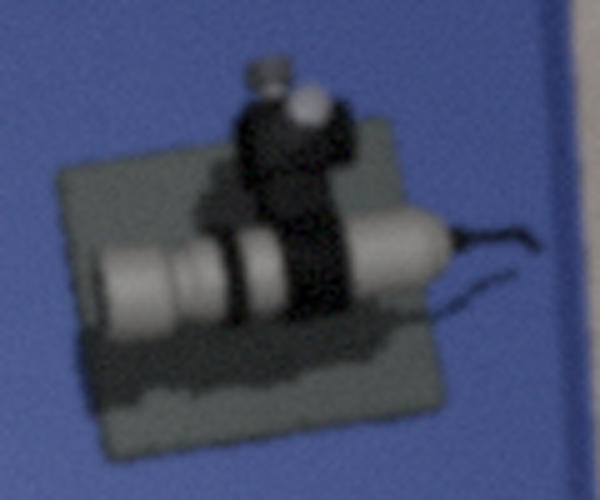

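```bash
python3 - <<'E'
from h import *
np.set_printoptions(precision=1,suppress=True)
for t,box,bb in(('scene0',(370,190,490,370),(428,228,446,248)),('top0',(200,110,300,230),(222,158,242,174))):
    c=load(t);w=cloud(c)
    hsv=cv2.cvtColor(c['image'],cv2.COLOR_RGB2HSV)
    m=np.zeros((480,640),bool);m[box[1]:box[3],box[0]:box[2]]=1
    red=m&((hsv[...,0]<8)|(hsv[...,0]>172))&(hsv[...,1]>150)
    p=w[red];p=p[~np.isnan(p).any(1)]
    f=lambda q:np.linalg.norm(p-q[:3],axis=1)-19
    from scipy.optimize import least_squares
    r=least_squares(f,p.mean(0)-[0,0,10],loss='soft_l1');print(t,'ball',r.x,len(p),np.abs(r.fun).mean())
    m=np.zeros((480,640),bool);m[bb[1]:bb[3],bb[0]:bb[2]]=1
    g=m&(w[...,2]>205)
    p=w[g];print('grip n',len(p),'med',np.median(p,0),'min',np.percentile(p,5,axis=0),'max',np.percentile(p,95,axis=0))
    tp=p[p[:,2]>np.percentile(p[:,2],95)-5]
    if len(tp)>8:
        print('top pts',len(tp),tp.mean(0),cv2.minAreaRect(tp[:,:2].astype(np.float32)))
    # high points elsewhere
    h=w[(w[...,2]>185)&(w[...,0]>300)&(w[...,1]>-400)&(w[...,1]<500)&(w[...,0]<800)]
    print('bounds',len(h))
c=load('top0');w=cloud(c)
# tray/base stand corners via top view
for q in [(228,142),(277.5,147),(268.5,223),(218,218)]: print('standcorner',world(c,*q),end=' ')
print()
for q in [(372,194),(438,184),(448.5,241),(382,251.5)]: print('scopecorner',world(c,*q))
E
```

```text
scene0 ball [574.3 163.7 115.5] 77 1.1007803280880049
grip n 233 med [581.5 158.7 242.3] min [570.  149.8 222.3] max [584.7 172.4 253.5]
top pts 83 [577.4 161.3 251.7] ((577.056884765625, 161.692138671875), (25.86005401611328, 15.324257850646973), 81.16925048828125)
bounds 724
top0 ball [575.3 161.9 114.5] 153 1.3612214250365298
grip n 164 med [571.2 160.3 249.9] min [566.4 149.4 222. ] max [581.9 173.5 254.1]
top pts 91 [574.7 161.9 252.1] ((574.9572143554688, 162.51429748535156), (26.072284698486328, 15.903559684753418), 77.55001068115234)
bounds 508
standcorner [707.8 209.5  11.3] standcorner [695.2  84.9   5.4] standcorner [499.  106.3   9.7] standcorner [514.5 232.8   1.6] 
scopecorner [ 569.6 -150.1    9.5]
scopecorner [ 595.7 -316.5    0.3]
scopecorner [ 449.9 -333.5    9. ]
scopecorner [ 425.4 -170.6   10.6]
```

```bash
python3 - <<'E'
from h import *
np.set_printoptions(precision=1,suppress=True)
ax=np.array([575.3,162.3])
W={t:cloud(load(t)) for t in('scene0','top0')}
for t,w in W.items():
    d=np.hypot(w[...,0]-ax[0],w[...,1]-ax[1])
    with np.errstate(all='ignore'):
        g=(w[...,2]>118)&(w[...,2]<185)&(d>24)&(d<62)
    p=w[g]; q=p[:,:2]-ax
    # exclude hook post side (x>~ +)
    q2=q[np.abs(q[:,0])<25]
    u,s,v=np.linalg.svd(q2-0); print(t,'bail',len(q2),v[0],np.degrees(np.arctan2(v[0][1],v[0][0]))%180, s)
    for sg in(1,-1):
        k=p[(np.abs(q[:,0])<25)&(q[:,1]*sg>0)]; 
        if len(k): print(' side',sg,len(k),k.mean(0),k.min(0),k.max(0))
    # hook arm/post
    g=(w[...,2]>150)&(w[...,2]<215)&(w[...,0]>ax[0]+25)&(w[...,0]<720)&(w[...,1]>100)&(w[...,1]<210)
    p=w[g];print(' arm',len(p)); 
    if len(p)>10:
        v=np.linalg.svd(p[:,:2]-p[:,:2].mean(0),full_matrices=False)[2][0];print(p.mean(0),np.degrees(np.arctan(v[1]/v[0])),p[:,2].max(),p[:,0].max())
    c=load(t);b=c['image'].astype(int)
    hsv=cv2.cvtColor(c['image'],cv2.COLOR_RGB2HSV)
    g=(w[...,2]>120)&(w[...,2]<200)&(w[...,0]>440)&(w[...,0]<545)&(w[...,1]>-360)&(w[...,1]<-130)&(hsv[...,1]<60)&(hsv[...,2]>70)
    p=w[g];print(' tube',len(p),p.min(0),p.max(0))
    np.save(t+'tube.npy',p)
    v=np.linalg.svd(p-p.mean(0),full_matrices=False)[2][0];print(v)
    # profile
    e=np.array([-np.sin(.155),np.cos(.155)])
    n=np.array([e[1],-e[0]]); s=(p[:,:2]-[494,-230])@e; x=(p[:,:2]-[494,-230])@n
    for a in range(-110,110,10):
        k=(s>=a)&(s<a+10)
        if k.sum()>3: print('  ',a,k.sum(),'x',x[k].min(),x[k].max(),'z',np.percentile(p[k,2],[5,50,97]))
    # cylinder fit r=19 for s<0 , r=22 for the ring
E
```

```text
scene0 bail 123 [0.1 1. ] 82.9139698259707 [504.1  24.3]
 side 1 53 [582.8 206.7 156.3] [578.4 186.  123.5] [585.9 216.6 182.8]
 side -1 70 [571.3 118.2 156. ] [567.5 108.7 120.2] [575.3 138.4 179.2]
 arm 235
[659.6 151.3 192.1] -7.827260132755682 205.72040566858468 685.9670135062554
 tube 1026 [ 462.4 -298.4  154.8] [ 515.9 -146.9  185.4]
[ 0.1 -1.  -0. ]
   -70 65 x -16.25498173920601 9.642572490266948 z [160.1 170.7 177. ]
   -60 98 x -20.813331763323813 13.887023847493696 z [160.8 175.2 180.4]
   -50 98 x -20.83683765802276 14.649961533642204 z [161.5 175.4 180.6]
   -40 92 x -19.534757976180153 13.47878988749559 z [161.4 175.9 180.5]
   -30 82 x -20.56762304795775 13.892473612991347 z [161.6 176.4 181.9]
   -10 6 x 7.675723279591094 11.310745919285146 z [176.7 180.  184.2]
   0 18 x -10.94237207569697 8.085529475956205 z [178.1 182.3 184.7]
   10 78 x -20.94850415646168 15.859615443286524 z [162.4 176.6 181.7]
   20 32 x -26.339458150729293 13.33706887599538 z [165.8 176.  181.6]
   30 68 x -16.50087745344542 17.200543911157126 z [163.  177.2 182.5]
   40 66 x -13.01164215136689
[... 985 characters left out ...]
22.989571356686533 10.179159942024974 z [171.2 178.1 183.7]
   0 26 x -21.117008772494295 8.80714621759137 z [170.9 178.4 184.7]
   10 71 x -22.541113306042984 11.156374161789918 z [168.9 176.8 182.3]
   20 15 x -18.041218104337723 5.940097606110278 z [175.6 179.4 186. ]
   30 57 x -21.24629546455906 10.140100264697024 z [169.8 176.9 182.6]
   40 68 x -20.15702249379649 11.179069079107517 z [168.4 175.1 180.5]
   50 70 x -24.34294530069579 13.737283320889635 z [170.5 177.5 183.2]
   60 88 x -25.132273961530053 16.596295066406896 z [167.9 179.  185.3]
   70 86 x -25.297726030520533 15.872883964890432 z [169.1 180.5 184.6]
   80 35 x -23.560331719258883 14.533557195640366 z [169.6 176.9 183.2]
```

```bash
python3 - <<'E'
from h import *
from scipy.optimize import least_squares
np.set_printoptions(precision=2,suppress=True)
for ts in(['scene0'],['top0'],['scene0','top0']):
    p=np.vstack([np.load(t+'tube.npy') for t in ts])
    def sp(q):
        e=np.array([-np.sin(q[2]),np.cos(q[2])]);n=np.array([e[1],-e[0]])
        return (p[:,:2]-[494,-230])@e,(p[:,:2]-[494,-230])@n-q[0]
    def f(q):
        s,x=sp(q);r=np.hypot(x,p[:,2]-q[1])
        k=np.where((s>-58)&(s<32),19.,np.where((s>55)&(s<82),22.,np.nan))
        return np.nan_to_num(r-k)
    q=least_squares(f,[0,160,.15],loss='soft_l1').x
    s,x=sp(q);a=np.sort(s);print(ts,q,np.abs(f(q)).mean(),'s',a[[0,3,10,-15,-8,-4,-2,-1]])
    print(np.histogram(s,np.arange(70,95,2)))
    for sf in (86,):
        e=np.array([-np.sin(q[2]),np.cos(q[2])]);n=np.array([e[1],-e[0]])
        print('lens',np.array([494,-230])+n*q[0]+e*sf)
    # low-front pts
E
```

```text
['scene0'] [ -5.88 160.73   0.15] 0.9076548543345291 s [-67.98 -67.27 -66.81  80.69  81.21  81.9   82.09  82.31]
(array([17, 19, 18, 19, 17, 21,  2,  0,  0,  0,  0,  0]), array([70, 72, 74, 76, 78, 80, 82, 84, 86, 88, 90, 92, 94]))
lens [ 475.38 -145.83]
['top0'] [ -5.49 160.58   0.15] 1.1250793172419444 s [-70.35 -66.48 -65.15  81.77  82.22  82.56  82.87  83.07]
(array([18, 19, 17, 19, 13, 25, 10,  0,  0,  0,  0,  0]), array([70, 72, 74, 76, 78, 80, 82, 84, 86, 88, 90, 92, 94]))
lens [ 475.61 -145.81]
['scene0', 'top0'] [ -5.73 160.65   0.15] 1.0080439108271195 s [-70.36 -67.37 -67.05  81.9   82.31  82.55  82.85  83.07]
(array([35, 38, 35, 38, 31, 45, 12,  0,  0,  0,  0,  0]), array([70, 72, 74, 76, 78, 80, 82, 84, 86, 88, 90, 92, 94]))
lens [ 475.49 -145.82]
```

```bash
cat >> h.py <<'E'
def plan(target,jaw_yaw=None,s=None):
    """shift/turn in tool axes to reach world target with tool down and jaw axis at jaw_yaw (deg)"""
    s=s or arm.read_state(); M=R.from_rotvec(s['orientation'])
    t=M.inv().apply(np.array(target)-s['tool_pos'])
    rot=np.zeros(3)
    if jaw_yaw is not None:
        a=np.radians(jaw_yaw);y=np.array([np.cos(a),np.sin(a),0]);z=np.array([0,0,-1.])
        T=R.from_matrix(np.column_stack([np.cross(y,z),y,z]));rot=(M.inv()*T).as_rotvec()
    y=M.as_matrix()[:,1];print('tcp',s['tool_pos'].round(1),'jawyaw',np.degrees(np.arctan2(y[1],y[0])).round(2),'z',M.as_matrix()[:,2].round(4),'F',s['force'].round(1),'gap',round(float(s['finger_gap']),1),'t',s['clock'])
    print('trans',t.round(1),'rot',rot.round(4),np.degrees(rot).round(2)); return t,rot
E
python3 - <<'E'
from h import *
np.set_printoptions(precision=1,suppress=True)
W=cloud(load('top0'))
print('bench z', [W[v,u].round(1) for u,v in((300,200),(300,290),(350,180),(450,120),(345,250),(190,150))])
g=lambda p:print(p)
for n,(u,v) in dict(purp1=(183,268),purp2=(157,360),green=(400,115),cup=(147,249),bottle=(121,204),driver=(323,240)).items(): print(n,np.nanmedian(W[v-2:v+3,u-2:u+3].reshape(-1,3),0),np.nanmax(W[v-15:v+16,u-15:u+16,2]))
plan([576,162,320],-7.05)
E
```

```text
bench z [array([558.5,  28.8,   0. ]), array([334.4,  29.8,   0.3]), array([608.4, -96.9,   0.4]), array([ 763.9, -355. ,   -1.4]), array([431.9, -81.4,  -3.4]), array([692.3, 308.4,  -1.6])]
purp1 [373.7 274.5 160.1] 164.99015548833012
purp2 [181.2 323.5 159.8] 165.98731053619085
green [ 713.1 -201.3  159.7] 164.97840822273363
cup [437.7 405.6   5.1] 59.7018378617396
bottle [523.4 427.  129.4] 134.39919847870303
driver [452.8 -27.2  25.3] 31.64254843801682
tcp [213.4 506.7 249.8] jawyaw 67.15 z [-0. -0. -1.] F [ 0.3 -0.1 -0.5] gap 85.1 t 0.1
trans [-467.9 -176.9  -70.1] rot [-0.   0.   1.3] [-0.1  0.  74.2]
```

Call:
arm_command:
  increments:
    - {"rotation":[0,0,0.05],"translation":[-10,-4,-40],"jaw":85}
    - {"rotation":[0,0,0.2],"translation":[-60,-23,-70],"jaw":85}
    - {"rotation":[0,0,0.36],"translation":[-115,-43,-70],"jaw":85}
    - {"rotation":[0,0,0.52],"translation":[-170,-64,-70],"jaw":85}
    - {"rotation":[0,0,0.68],"translation":[-225,-85,-70],"jaw":85}
    - {"rotation":[0,0,0.84],"translation":[-280,-106,-70],"jaw":85}
    - {"rotation":[0,0,1.0],"translation":[-335,-127,-70],"jaw":85}
    - {"rotation":[0,0,1.14],"translation":[-390,-147,-70],"jaw":85}
    - {"rotation":[0,0,1.24],"translation":[-435,-165,-70],"jaw":85}
    - {"rotation":[0,0,1.295],"translation":[-467.9,-176.9,-70],"jaw":85}

```text
clock: 1.35
tool_pos: [577.2, 160.2, 319.2]
orientation: [-2.357, -2.076, 0.004]
force: [0.1, 0.1, 1.0]
finger_gap: 84.9
```

```bash
python3 - <<'E'
from h import *
plan([576,162,270],-7.05);snap('scene','scene1');snap('top','top1')
E
```

```text
tcp [577.2 160.2 319.2] jawyaw -7.27 z [-0.0019 -0.0012 -1.    ] F [0.1 0.1 1. ] gap 84.9 t 1.35
trans [ 1.7 -1.3 49.2] rot [-0.0018  0.0014 -0.0038] [-0.1   0.08 -0.22]
```

View pics/scene1.png

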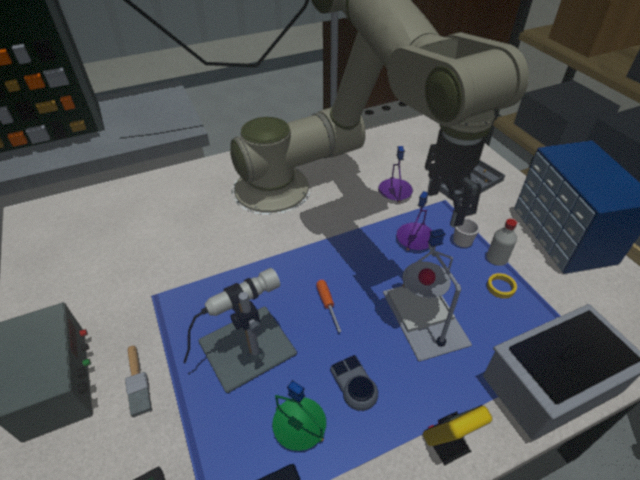

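The gripper is above the blue grip (scene pixel 436,237), clear of the hook. Next I descend.

Call:
arm_command:
  increments:
    - {"rotation":[0,0,-0.004],"translation":[1.7,-1.3,10],"jaw":85}
    - {"rotation":[-0.002,0.001,-0.004],"translation":[1.7,-1.3,30],"jaw":80}
    - {"rotation":[-0.002,0.001,-0.004],"translation":[1.7,-1.3,50],"jaw":70}
    - {"rotation":[-0.002,0.001,-0.004],"translation":[1.7,-1.3,65],"jaw":60}
    - {"rotation":[-0.002,0.001,-0.004],"translation":[1.7,-1.3,75],"jaw":50}
    - {"rotation":[-0.002,0.001,-0.004],"translation":[1.7,-1.3,81],"jaw":45}
    - {"rotation":[-0.002,0.001,-0.004],"translation":[1.7,-1.3,82],"jaw":40}
    - {"rotation":[-0.002,0.001,-0.004],"translation":[1.7,-1.3,82],"jaw":40}

```text
clock: 2.45
tool_pos: [576.7, 161.2, 236.8]
orientation: [2.354, 2.079, -0.0]
force: [-0.0, 0.8, -0.8]
finger_gap: 39.7
```

```bash
python3 - <<'E'
from h import *
plan([576,162,237],-7.05);c=snap('scene','scene2');crop(c,380,140,500,320,3,'s2');c=snap('top','top2');crop(c,190,100,290,220,5,'t2')
E
```

```text
tcp [576.7 161.2 236.8] jawyaw -7.08 z [ 4.e-04 -9.e-04 -1.e+00] F [-0.   0.8 -0.8] gap 39.7 t 2.45
trans [ 0.7 -0.8 -0.2] rot [ 0.0005  0.0008 -0.0006] [ 0.03  0.05 -0.03]
```

View pics/s2.png

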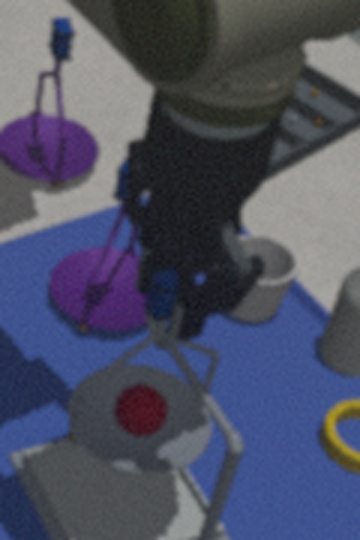

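View pics/t2.png

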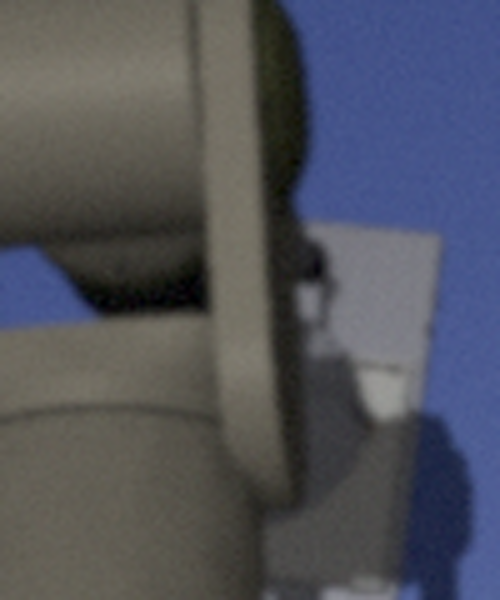

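The blue grip sits between the fingers (crop pixel 163,295). I close slowly.

Call:
arm_command:
  increments:
    - {"rotation":[0,0,0],"translation":[0.4,-0.5,0],"jaw":32}
    - {"rotation":[0,0,0],"translation":[0.4,-0.5,0],"jaw":26}
    - {"rotation":[0,0,0],"translation":[0.4,-0.5,0],"jaw":22}
    - {"rotation":[0,0,0],"translation":[0.4,-0.5,0],"jaw":20}
    - {"rotation":[0,0,0],"translation":[0.4,-0.5,0],"jaw":18.5}
    - {"rotation":[0,0,0],"translation":[0.4,-0.5,0],"jaw":17}
    - {"rotation":[0,0,0],"translation":[0.4,-0.5,0],"jaw":15}
    - {"rotation":[0,0,0],"translation":[0.4,-0.5,0],"jaw":10}
    - {"rotation":[0,0,0],"translation":[0.4,-0.5,0],"jaw":5}
    - {"rotation":[0,0,0],"translation":[0.4,-0.5,0],"jaw":5}
  grip_force: 45

```text
clock: 3.8
tool_pos: [576.3, 161.6, 236.9]
orientation: [2.354, 2.079, -0.0]
force: [-0.2, -0.1, 0.5]
finger_gap: 15.4
```

```bash
cat >> h.py <<'E'
def ball(c,show=True):
    from scipy.optimize import least_squares
    w=cloud(c);hsv=cv2.cvtColor(c['image'],cv2.COLOR_RGB2HSV)
    red=((hsv[...,0]<8)|(hsv[...,0]>172))&(hsv[...,1]>150)
    n,l,st,ce=cv2.connectedComponentsWithStats(red.astype(np.uint8))
    best=None
    for i in range(1,n):
        if st[i,4]<40: continue
        p=w[l==i];p=p[~np.isnan(p).any(1)]
        if len(p)<30: continue
        r=least_squares(lambda q:np.linalg.norm(p-q[:3],axis=1)-19,p.mean(0)-[0,0,10],loss='soft_l1')
        print('red',ce[i].round(0),st[i,4],r.x.round(1),np.abs(r.fun).mean().round(2))
E
python3 - <<'E'
from h import *
s=arm.read_state();t=s['tool_pos'];plan(t+np.array([0,0,30]),-7.05);c=snap('scene','scene3');ball(c);crop(c,380,140,500,320,3,'s3')
E
```

```text
tcp [576.3 161.6 236.9] jawyaw -7.09 z [ 6.e-04 -9.e-04 -1.e+00] F [-0.2 -0.1  0.5] gap 15.4 t 3.8
trans [ -0.   0. -30.] rot [ 0.0007  0.0008 -0.0006] [ 0.04  0.05 -0.04]
red [511. 223.] 48 [525.9 432.7 112.8] 1.03
red [428. 278.] 57 [577.8 162.7 114.9] 1.46
```

View pics/s3.png

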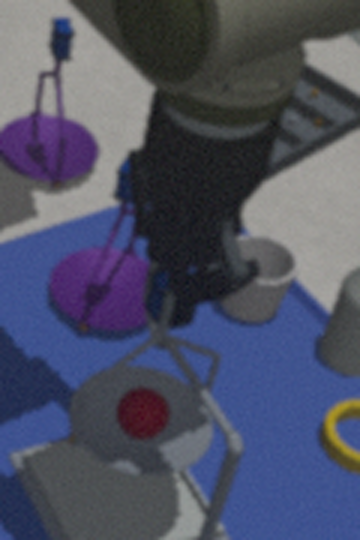

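Call:
arm_command:
  increments:
    - {"rotation":[0,0,0],"translation":[0,0,-1],"jaw":5}
    - {"rotation":[0,0,0],"translation":[0,0,-3],"jaw":5}
    - {"rotation":[0,0,0],"translation":[0,0,-7],"jaw":5}
    - {"rotation":[0,0,0],"translation":[0,0,-12],"jaw":5}
    - {"rotation":[0,0,0],"translation":[0,0,-18],"jaw":5}
    - {"rotation":[0,0,0],"translation":[0,0,-23],"jaw":5}
    - {"rotation":[0,0,0],"translation":[0,0,-27],"jaw":5}
    - {"rotation":[0,0,0],"translation":[0,0,-29],"jaw":5}
    - {"rotation":[0,0,0],"translation":[0,0,-30],"jaw":5}
    - {"rotation":[0,0,0],"translation":[0,0,-30],"jaw":5}
  grip_force: 60

```text
clock: 5.1
tool_pos: [576.3, 161.6, 266.8]
orientation: [2.354, 2.079, -0.0]
force: [0.0, 0.6, -2.7]
finger_gap: 15.3
```

```bash
python3 - <<'E'
from h import *
s=arm.read_state();t=s['tool_pos'];plan(t+110*np.array([-.9924,.1227,0]),-7.09);c=snap('scene','scene4');ball(c);crop(c,380,140,500,320,3,'s4')
E
```

```text
tcp [576.3 161.6 266.8] jawyaw -7.09 z [ 5.e-04 -9.e-04 -1.e+00] F [ 0.   0.6 -2.7] gap 15.3 t 5.1
trans [-1.0e-01 -1.1e+02 -1.0e-01] rot [0.0006 0.0008 0.0001] [0.03 0.05 0.  ]
red [511. 222.] 45 [528.6 432.  112.7] 1.37
red [431. 268.] 61 [577.8 163.2 145. ] 1.23
```

View pics/s4.png

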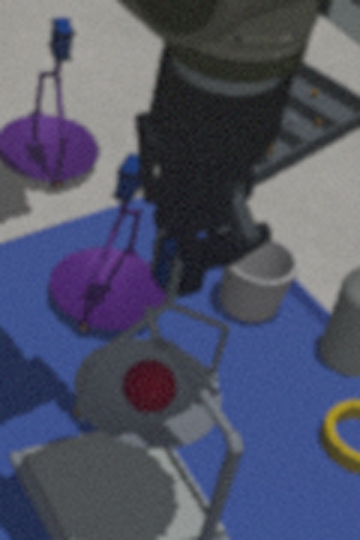

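Call:
arm_command:
  increments:
    - {"rotation":[0,0,0],"translation":[0,-0.5,0],"jaw":5}
    - {"rotation":[0,0,0],"translation":[0,-3.2,0],"jaw":5}
    - {"rotation":[0,0,0],"translation":[0,-9,0],"jaw":5}
    - {"rotation":[0,0,0],"translation":[0,-17.4,0],"jaw":5}
    - {"rotation":[0,0,0],"translation":[0,-27.5,0],"jaw":5}
    - {"rotation":[0,0,0],"translation":[0,-37.6,0],"jaw":5}
    - {"rotation":[0,0,0],"translation":[0,-46,0],"jaw":5}
    - {"rotation":[0,0,0],"translation":[0,-51.8,0],"jaw":5}
    - {"rotation":[0,0,0],"translation":[0,-54.5,0],"jaw":5}
    - {"rotation":[0,0,0],"translation":[0,-55,0],"jaw":5}

```text
clock: 6.4
tool_pos: [521.7, 168.4, 266.8]
orientation: [2.354, 2.079, -0.0]
force: [-1.0, 0.8, -1.9]
finger_gap: 15.1
```

```bash
python3 - <<'E'
from h import *
s=arm.read_state();t=s['tool_pos'];plan(t+55*np.array([-.9924,.1227,0]),-7.09);c=snap('scene','scene5');ball(c);crop(c,380,140,500,320,3,'s5')
E
```

```text
tcp [521.7 168.4 266.8] jawyaw -7.09 z [ 4.e-04 -9.e-04 -1.e+00] F [-1.   0.8 -1.9] gap 15.1 t 6.4
trans [ -0. -55.  -0.] rot [0.0005 0.0008 0.0001] [0.03 0.05 0.  ]
red [511. 223.] 47 [526.2 432.2 112.1] 1.32
red [420. 251.] 54 [524.  169.  144.8] 1.13
```

View pics/s5.png

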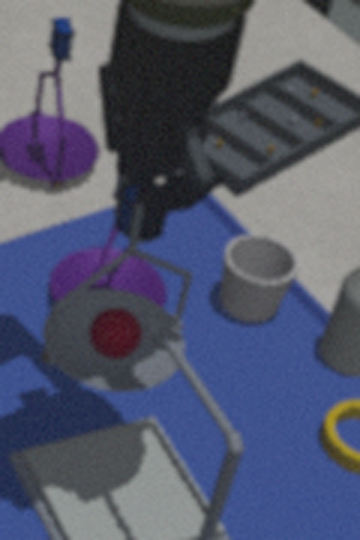

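Call:
arm_command:
  increments:
    - {"rotation":[0,0,0],"translation":[0,-0.5,0],"jaw":5}
    - {"rotation":[0,0,0],"translation":[0,-3.2,0],"jaw":5}
    - {"rotation":[0,0,0],"translation":[0,-9,0],"jaw":5}
    - {"rotation":[0,0,0],"translation":[0,-17.4,0],"jaw":5}
    - {"rotation":[0,0,0],"translation":[0,-27.5,0],"jaw":5}
    - {"rotation":[0,0,0],"translation":[0,-37.6,0],"jaw":5}
    - {"rotation":[0,0,0],"translation":[0,-46,0],"jaw":5}
    - {"rotation":[0,0,0],"translation":[0,-51.8,0],"jaw":5}
    - {"rotation":[0,0,0],"translation":[0,-54.5,0],"jaw":5}
    - {"rotation":[0,0,0],"translation":[0,-55,0],"jaw":5}

```text
clock: 7.7
tool_pos: [467.2, 175.2, 266.7]
orientation: [2.354, 2.079, -0.0]
force: [1.2, -0.2, -1.9]
finger_gap: 15.3
```

```bash
python3 - <<'E'
from h import *
s=arm.read_state();c=snap('scene','scene6');ball(c)
e=np.array([-np.sin(.15),np.cos(.15)])
print('focus',np.array([494,-230])-5.73*np.array([e[1],-e[0]])+172.5*e)
plan([462.6,-60.3+0,284],-7.09-74.3)
crop(c,340,140,500,320,3,'s6')
E
```

```text
red [511. 222.] 45 [527.3 432.8 112.8] 1.15
red [408. 234.] 69 [469.6 175.8 144.6] 1.31
focus [462.55626387 -60.29326956]
tcp [467.2 175.2 266.7] jawyaw -7.09 z [ 5.e-04 -9.e-04 -1.e+00] F [-1.1  0.3 -1.9] gap 15.5 t 7.75
trans [-234.3   24.5  -17.1] rot [1.1000e-03 3.0000e-04 1.2968e+00] [6.00e-02 2.00e-02 7.43e+01]
```

View pics/s6.png

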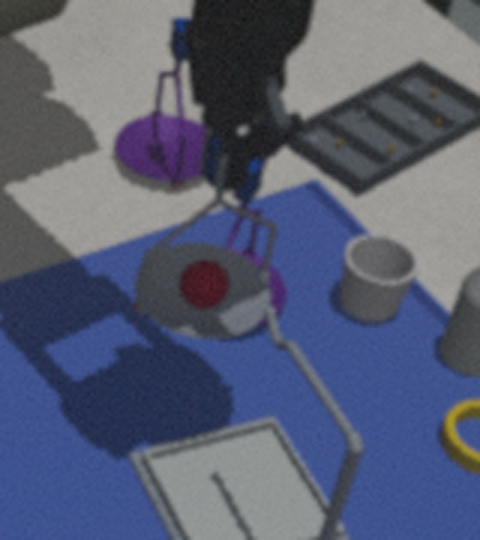

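Call:
arm_command:
  increments:
    - {"rotation":[0,0,0.004],"translation":[-0.5,0,0],"jaw":5}
    - {"rotation":[0,0,0.025],"translation":[-3.5,0.4,-0.3],"jaw":5}
    - {"rotation":[0,0,0.07],"translation":[-9.8,1,-0.8],"jaw":5}
    - {"rotation":[0,0,0.137],"translation":[-19,2,-1.5],"jaw":5}
    - {"rotation":[0,0,0.216],"translation":[-30,3.1,-2.2],"jaw":5}
    - {"rotation":[0,0,0.295],"translation":[-41,4.3,-3],"jaw":5}
    - {"rotation":[0,0,0.362],"translation":[-50.2,5.3,-3.7],"jaw":5}
    - {"rotation":[0,0,0.407],"translation":[-56.5,5.9,-4.2],"jaw":5}
    - {"rotation":[0,0,0.428],"translation":[-59.5,6.2,-4.4],"jaw":5}
    - {"rotation":[0,0,0.432],"translation":[-60,6.3,-4.5],"jaw":5}

```text
clock: 9.0
tool_pos: [466.1, 114.8, 271.2]
orientation: [2.745, 1.526, -0.0]
force: [0.4, -0.6, -1.5]
finger_gap: 15.4
```

```bash
python3 - <<'E'
from h import *
c=snap('scene','scene7');ball(c)
t,r=plan([462.6,-60.3,283],-7.09-74.3);print(t/3,r/2)
E
```

```text
red [511. 223.] 47 [525.7 433.4 112.3] 1.4
red [384. 240.] 77 [469.5 114.6 149.1] 1.13
tcp [466.1 114.9 271.3] jawyaw -31.85 z [ 5.e-04 -9.e-04 -1.e+00] F [ 0.   0.  -1.2] gap 15.4 t 9.05
trans [-150.6   89.5  -11.6] rot [0.0011 0.     0.8647] [ 0.06  0.   49.54]
[-50.21396652  29.82419944  -3.86521685] [5.30073731e-04 1.65035155e-05 4.32347843e-01]
```

Call:
arm_command:
  increments:
    - {"rotation":[0,0,0.004],"translation":[-0.4,0.3,0],"jaw":5}
    - {"rotation":[0,0,0.025],"translation":[-2.9,1.7,-0.2],"jaw":5}
    - {"rotation":[0,0,0.07],"translation":[-8.2,4.9,-0.6],"jaw":5}
    - {"rotation":[0,0,0.137],"translation":[-15.9,9.5,-1.2],"jaw":5}
    - {"rotation":[0,0,0.216],"translation":[-25.1,14.9,-2],"jaw":5}
    - {"rotation":[0,0,0.295],"translation":[-34.3,20.4,-2.7],"jaw":5}
    - {"rotation":[0,0,0.362],"translation":[-42,25,-3.3],"jaw":5}
    - {"rotation":[0,0,0.407],"translation":[-47.3,28.1,-3.7],"jaw":5}
    - {"rotation":[0,0,0.428],"translation":[-49.8,29.6,-3.9],"jaw":5}
    - {"rotation":[0,0,0.432],"translation":[-50.2,29.8,-3.9],"jaw":5}

```text
clock: 10.3
tool_pos: [464.9, 56.4, 275.2]
orientation: [3.008, 0.902, 0.0]
force: [-0.1, 0.7, -1.8]
finger_gap: 15.1
```

```bash
python3 - <<'E'
from h import *
c=snap('scene','scene8');ball(c)
t,r=plan([462.6,-60.3,283],-7.09-74.3);print(t/2,r)
E
```

```text
red [511. 223.] 47 [525.2 431.9 112.3] 1.32
red [359. 247.] 59 [468.9  55.2 153.3] 1.43
tcp [464.9  56.5 275.2] jawyaw -56.6 z [ 5.e-04 -8.e-04 -1.e+00] F [ 0.5 -0.2 -1.4] gap 15.3 t 10.35
trans [-66.2  96.3  -7.7] rot [ 1.000e-03 -2.000e-04  4.326e-01] [ 6.000e-02 -1.000e-02  2.479e+01]
[-33.09592405  48.13484159  -3.85201146] [ 9.67883812e-04 -1.80236314e-04  4.32580919e-01]
```

View pics/scene8.png

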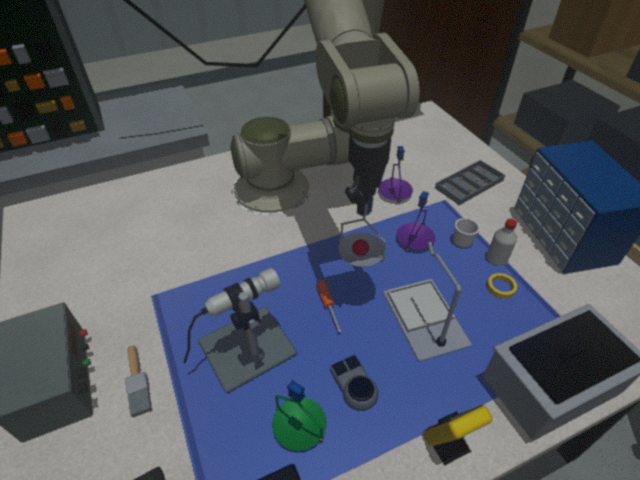

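The dish hangs level (scene pixel 362,245) with the ball in its middle, and the other things are untouched.

Call:
arm_command:
  increments:
    - {"rotation":[0,0,0.004],"translation":[-0.3,0.4,0],"jaw":5}
    - {"rotation":[0,0,0.025],"translation":[-1.9,2.8,-0.2],"jaw":5}
    - {"rotation":[0,0,0.07],"translation":[-5.4,7.8,-0.6],"jaw":5}
    - {"rotation":[0,0,0.137],"translation":[-10.5,15.2,-1.2],"jaw":5}
    - {"rotation":[0,0,0.216],"translation":[-16.5,24,-2],"jaw":5}
    - {"rotation":[0,0,0.295],"translation":[-22.5,32.8,-2.7],"jaw":5}
    - {"rotation":[0,0,0.362],"translation":[-27.6,40.2,-3.3],"jaw":5}
    - {"rotation":[0,0,0.407],"translation":[-31.1,45.2,-3.7],"jaw":5}
    - {"rotation":[0,0,0.428],"translation":[-32.7,47.6,-3.9],"jaw":5}
    - {"rotation":[0,0,0.433],"translation":[-33,48,-3.9],"jaw":5}

```text
clock: 11.6
tool_pos: [463.7, -1.8, 279.2]
orientation: [3.132, 0.235, 0.001]
force: [-0.9, 0.3, -1.0]
finger_gap: 14.9
```

```bash
python3 - <<'E'
from h import *
c=snap('scene','scene9');ball(c);b=snap('top','top9');ball(b)
t,r=plan([462.6,-60.3,283],-7.09-74.3);print(t/2,r)
crop(c,180,140,420,320,3,'s9');crop(b,240,110,480,290,3,'t9')
E
```

```text
red [511. 223.] 46 [526.9 433.3 112.5] 0.86
red [335. 253.] 70 [465.3  -5.1 156.9] 1.19
red [119. 204.] 89 [523.  433.  112.6] 1.73
red [317. 225.] 80 [458.3 -21.  187.8] 17.55
red [559. 261.] 141 [ 391.1 -554.9   81.7] 8.48
red [549. 284.] 40 [ 334.  -555.3   18.3] 2.69
tcp [463.7  -1.6 279.1] jawyaw -81.39 z [ 5.e-04 -7.e-04 -1.e+00] F [-0.1 -0.5 -1.3] gap 15.0 t 11.7
trans [-9.9 57.9 -3.8] rot [ 0.0008 -0.0003 -0.    ] [ 0.04 -0.02 -0.  ]
[-4.95167435 28.94532733 -1.92010002] [ 7.73234811e-04 -3.38672655e-04 -1.66432095e-05]
```

View pics/s9.png

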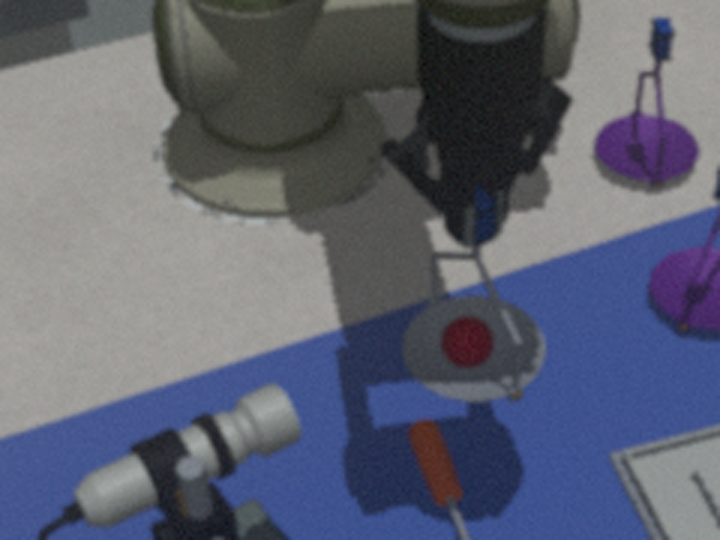

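View pics/t9.png

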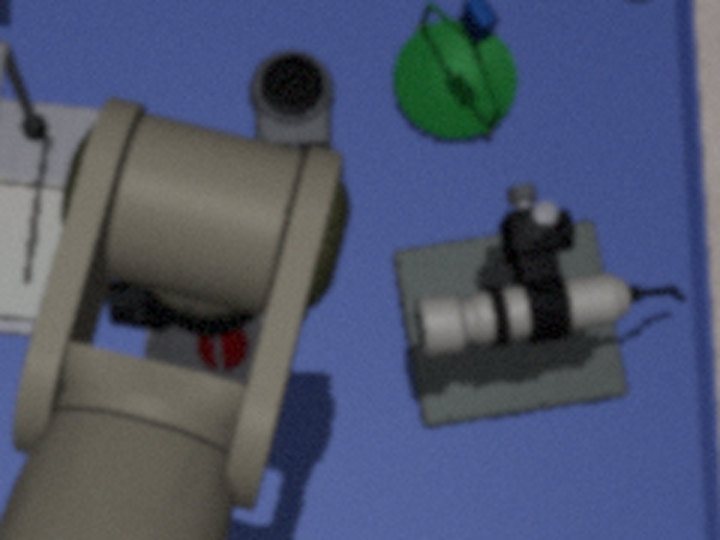

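Call:
arm_command:
  increments:
    - {"rotation":[0,0,0],"translation":[-0.1,0.5,0],"jaw":5}
    - {"rotation":[0,0,0],"translation":[-0.6,3.3,-0.2],"jaw":5}
    - {"rotation":[0,0,0],"translation":[-1.6,9.2,-0.6],"jaw":5}
    - {"rotation":[0,0,0],"translation":[-3.1,18,-1.2],"jaw":5}
    - {"rotation":[0,0,0],"translation":[-4.9,28.3,-1.9],"jaw":5}
    - {"rotation":[0,0,0],"translation":[-6.7,38.7,-2.6],"jaw":5}
    - {"rotation":[0,0,0],"translation":[-8.2,47.4,-3.2],"jaw":5}
    - {"rotation":[0,0,0],"translation":[-9.2,53.3,-3.6],"jaw":5}
    - {"rotation":[0,0,0],"translation":[-9.7,56.1,-3.8],"jaw":5}
    - {"rotation":[0,0,0],"translation":[-9.8,56.6,-3.8],"jaw":5}

```text
clock: 12.95
tool_pos: [462.5, -59.1, 283.0]
orientation: [3.132, 0.236, 0.001]
force: [-0.7, 0.2, -1.5]
finger_gap: 15.2
```

Call:
arm_command:
  increments:
    - {"rotation":[0,0,0],"translation":[0,0,0],"jaw":5}
    - {"rotation":[0,0,0],"translation":[0,0,0],"jaw":5}
    - {"rotation":[0,0,0],"translation":[0,0,0],"jaw":5}
    - {"rotation":[0,0,0],"translation":[0,0,0],"jaw":5}
    - {"rotation":[0,0,0],"translation":[0,0,0],"jaw":5}
    - {"rotation":[0,0,0],"translation":[0,0,0],"jaw":5}
    - {"rotation":[0,0,0],"translation":[0,0,0],"jaw":5}
    - {"rotation":[0,0,0],"translation":[0,0,0],"jaw":5}

```text
clock: 13.95
tool_pos: [462.5, -59.1, 283.0]
orientation: [3.132, 0.236, 0.0]
force: [0.2, 0.6, -1.9]
finger_gap: 15.4
```

```bash
python3 - <<'E'
from h import *
np.set_printoptions(precision=1,suppress=True)
c=snap('scene','scene10');ball(c)
t,r=plan([462.6,-60.3,283],-7.09-74.3)
w=cloud(c);T=arm.read_state()['tool_pos']
d=np.hypot(w[...,0]-T[0],w[...,1]-T[1])
g=(w[...,2]>120)&(w[...,2]<147)&(d<60)&(d>22);p=w[g]
print('dish pts',len(p),p.min(0),p.max(0),cv2.minEnclosingCircle(p[:,:2].astype(np.float32)))
# plane of dish: rim pts
g=(w[...,2]>155)&(w[...,2]<232)&(d<62)&(d>22)&(w[...,1]>-115);q=w[g]
u=np.linalg.svd(q[:,:2]-T[:2],full_matrices=False)[2][0];print('bail',len(q),q.mean(0),u,np.degrees(np.arctan2(u[1],u[0])))
e=np.array([-np.sin(.15),np.cos(.15)])
crop(c,180,140,420,320,3,'s10')
E
```

```text
red [511. 223.] 46 [527.2 433.6 112.6] 1.06
red [310. 259.] 83 [463.9 -62.7 160.5] 1.18
tcp [462.5 -59.1 283. ] jawyaw -81.4 z [ 0. -0. -1.] F [-0.2 -0.1 -0.9] gap 15.3 t 14.0
trans [-0.1  1.2 -0. ] rot [ 0. -0. -0.] [ 0. -0. -0.]
dish pts 167 [424.2 -92.4 140.4] [516.5 -20.6 147. ] ((470.33551025390625, -59.817359924316406), 46.479801177978516)
bail 256 [475.3 -60.3 181.7] [1.  0.1] 6.853850507709411
```

View pics/s10.png

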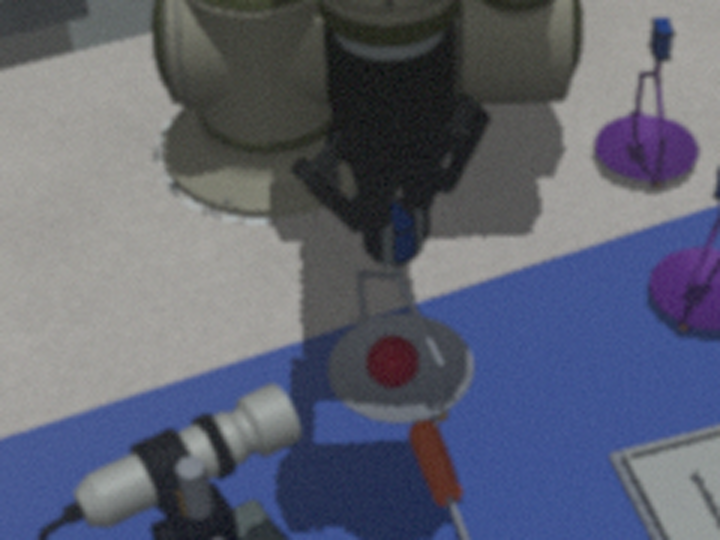

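```bash
python3 - <<'E'
from h import *
s=arm.read_state();print(s['clock'],abs(s['joint_vel']).max(),s['finger_gap']);print(arm.job_done())
E
```

```text
14.0 0.00819391489075071 15.289946592553113
the job is handed in; nothing more can be done
None
```

I lifted the steel dish off the hook by its blue grip and carried it to the microscope, turning it about 74° on the way. It was held still in front of the lens when I handed in at 14.0 s; no verdict was reported.

| Final check | Measured | Target |
|---|---|---|
| Ball centre (scene camera, mm) | (463.9, -62.7, 160.5) | focus (462.6, -60.3, 160.6) |
| Way through the bail vs lens axis | about 2° off from the bail wires, under 0.5° from the gripper's turn | within 0.2 rad (11.5°) |
| Finger opening on the grip | 15.3 mm | grip is 16 mm thick |

- **Hold:** the dish had been still there for over a second, and the wrist was level to within 0.001 rad. The pictures show the dish level and the other things on the bench not visibly moved.
- **Ball offset:** the camera put the ball about 3 to 4 mm from the gripper's centre line, along the jaws. That may be grasp offset, a small tilt or camera error, and it is well within the 12 mm limit. Aiming the gripper 1 mm short of the focus allowed for part of it.
- **Not confirmed:** the arm hid most of the dish from the top camera during the carry, so the final position rests on the scene camera and the arm's own readings. A circle fit to the visible dish points came out about 8 mm off in x. I discounted it because only part of the rim was visible, and the ball and the arm position agree.

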